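Open the sprung gate of a culture holding case and hold it wide

TASK

The white holding case on the lab bench has a sprung gate kept shut by two catches on its lid. Squeeze the tall catch fully together first and then the short one, each between two fingers (both tabs pressed), then swing the gate by its upright post past its click stop until it stands wide open, nearly square to the case, and finish while still holding it there against its spring. Do not disturb the glassware and other things around.

Things in the scene. Friction and masses are not known exactly. Their poses are not given: they have to be found in the camera images.
- case: White plastic case fixed to the bench, 260 (x) x 160 (y) x 90 mm high; origin at the centre of its underside; only turned about the vertical (z up). The gate closes its long side at local -y; the flat lid is 90 mm above the bench. The two catches stand on the lid near the gate in a row along local x: the tall one towards -x (the gate's free end), the short one towards +x (its hinge).
- catch1_grip (a point): Where to squeeze the TALL catch: fixed point on the case, 34 mm above the lid, midway between the tabs' outer faces when fully squeezed. Outer face of the fixed tab 16 mm away in case -x; outer face of the sliding tab in case +x, 28 mm away at rest, 16 mm squeezed (32 mm over both). Close the fingers along case x about this point, one outside each tab, opened at least 64 mm before.
- catch1 (a joint): travel of the tall catch's sliding tab (grey plastic, 8 mm thick along x, 26 wide, 50 tall) towards the fixed one, case -x: 0 to 0.003 m at the start, 0.012 fully squeezed. Stiff (about 4 N), stays where left; its steel hook clears the gate from 9 mm on. A steel arm, 5 to 12 mm above the lid, runs from the tab's foot in case -y to the gate.
- catch1_fixed: the fixed tab of the tall catch (8 x 26 x 50 mm), origin at the centre of its foot on the lid, axes as the case
- catch2_grip (a point): The same point for the SHORT catch, 24 mm above the lid: outer face of its fixed tab 16 mm away in case -x; outer face of its sliding tab in case +x, 28 mm away at rest, 16 mm when fully squeezed.
- catch2 (a joint): travel of the short catch's sliding tab (8 x 20 x 34 mm tall) towards its fixed one, made as catch1: 0 to 0.003 m at the start, 0.012 fully squeezed, about 4 N, stays where left
- catch2_fixed: the fixed tab of the short catch (8 x 20 x 34 mm), origin at the centre of its foot on the lid, axes as the case
- post: round upright aluminium post on the gate's top edge, the gate's handle: 12 mm across, from 80 mm (origin, on its axis) to 147 mm above the bench, 120 mm from the hinge axis; it moves with the gate; grip it about 130 mm above the bench
- gate_hinge (a point): point on the gate's vertical hinge axis, 130 mm above the bench, fixed to the case. The gate is an aluminium-framed clear panel, 200 mm long from hinge to free end, 8 mm thick, 10 to 80 mm above the bench, with two small steel lugs rising to 104 mm, 155 mm and 39 mm from the hinge.
- gate (a joint): gate angle: 0 shut, grows as the gate swings out towards case -y (anticlockwise seen from above), stop at 1.5 rad. A spring always pushes it shut (about 1.5 to 3 N at the post). A click stop between about 0.35 and 0.85 rad needs about 6 N at the post to pass; let go beyond it the gate swings back to rest ajar at about 0.8 rad.
- jar: loose brown jar, 44 mm wide, 59 mm high, on the bench behind the case (its +y side); origin at its foot; leave alone
- beaker: loose glass beaker, 54 mm wide, 65 mm high, on the bench in front of the gate, just clear of its swing; leave alone
- dish: loose flat dish, 52 mm wide, 15 mm high, on the back half of the case's lid; leave alone
- dish_stack: stack of dishes (one piece), 60 mm wide, 44 mm high, behind the case; leave alone
- wash_bottle: wash bottle, 60 mm wide, 180 mm high with its spout, standing to the right; leave alone
- slide_box: flat grey slide box, 100 x 85 x 34 mm, to the right; leave alone
- forceps: steel forceps, 110 mm long, lying to the left; leave alone

How it is judged:
By the outcome, as a careful person would: the job done as asked, in the order asked, and still so for the second after the job is handed in, while the arm keeps its last pose, push and grip.
It also fails if it takes over 45 s, if anything falls off the work surface, if the arm or the gripper's body presses on something with over 40 N, if the wrist force passes 120 N, or if a joint passes its speed limit or range.

ROBOT

A 6-joint arm with a two-finger parallel gripper is mounted at the origin on the work surface. World frame = base frame: x ahead of the robot, y to its left, z up, the work surface at z = 0. Lengths are in m, angles in degrees, forces in N, time in s.
With the tool pointing down it reaches from about 0.375 to 0.9 m from the base axis. Payload 3.1 kg.
Tool frame: the origin (TCP) lies between the finger pads; the fingertips stand 8 mm ahead of it and the grasp point (between the pads) lies 11 mm behind it; z points along the fingers, y is the direction in which the jaws open and shut (so a half turn about z gives the same grasp; the last joint's range is limited). The gripper opens to 87 mm and grips with 3 to 60 N. Pads are 19 mm wide; open, the fingers measure 117 mm over their backs; the gripper's body (75 mm by 190 mm) begins 51 mm behind the grasp point.
Start: joints at [57.725, 30.224, 82.088, -0, 67.689, -10.227], TCP at [0.235, 0.579, 0.231] pointing down, gripper open.
Joint ranges: [-176.69, 176.69], [-43.24, 126.21], [12.49, 139.97], [-82, 262], [0, 151.66], [-163.58, 163.58]. Speed limits (degrees/s): [159.86, 159.86, 180, 180, 180, 180].

INTERFACE

Orientations are given as a 3x3 rotation matrix whose columns are the frame's x, y, z axes.
In Python, from rig import r gives the robot as it stands.
- The arm moves only by the tool move_arm, never from a script. Its argument "increments" is a list of rows, each an object of numbers: "dx", "dy", "dz": the shift along the tool's x, y, z scaled (see below); "twist": the turn about the tool's z scaled (see below). A call has 1 to 10 rows; each row is the pose to reach, as a shift and turn from the pose commanded when the call began, along the tool's axes at that moment; what a row does not reach only later rows make up. The controller multiplies each number of a shift by 0.15 m and each number of a turn by 45 degrees. A row lasts 1/10 s, in which the tool goes at most 50 mm and 8.59 degrees, less where a joint would pass 70% of its speed; a pose out of reach is approached as far as the arm can. A call with a number of a shift or a turn outside -1 to 1 is refused whole. A call with a gripper value outside its range is refused whole. "jaw" is the opening, from -1 (shut) to 1 (fully open), set as the call begins (left out, the last holds). The fingers move at their own pace and stop on an object; "force" is the grip in N (left out, the last holds). Time passes only in rows, so rows that repeat a pose let the fingers close. It gives the time, the measured TCP pose, the force and the opening at its end, in the units of the state.
- r.sense(): the state, without advancing time (a new reading comes with each control period).
- r.get_image(name): name is "scene" or "top" or "wrist"; returns a dict with "image" (400x640x3 uint8, blue, green, red), "intrinsics" (3x3 intrinsics, pixels), "dist" ([k1, k2, p1, p2, k3] as OpenCV has them; the pictures are not rectified), "camera_from_world" (4x4, takes a point from world to camera coordinates). Camera axes: x right, y up, looking along -z (the intrinsics and any distortion apply to the point x, -y, -z); pixel columns grow to the right and rows downward; lengths in m; the calibration is good to about 2 mm. A picture is of the moment at which its call begins. There is no depth.
- r.sign_off(): hands the job in, once; it reports no verdict.
Trained networks look in a picture, given as the dict that the camera call returned (one of the last four; its "shot" number tells which), for a name from the list of things; names that differ only in an ending like _2 or _b are one class to them, and where a whole thing is asked for, a point or a joint stands for the part that bears it (a point fixed in the world has none). Each returns a list of dicts, best first, with "confidence" (0 to 1); they miss things now and then, are a little off and sometimes report something else, mostly with a low value. They report only what shows in the picture. A call takes as long as a camera call.
- r.outline_of(name, picture): "pixels" (400x640 bool, what is visible of it).
- r.landmark_of(name, picture): "xyz" ([x, y, z] in m, in the coordinates of the camera as it stood for that picture, good to about 4 mm: a listed point, or the origin of a listed thing).
The state is a dict: "t": time; "qpos": joint angles; "qvel": joint speeds; "joint_torque": joint torques, N m; "eef_pos": TCP position; "ee_rot": TCP orientation; "force": force on the tool from outside, world axes, zero at the start; "moment": the same for the moment, N m; "finger_gap": finger opening in m.
Only numpy, scipy, OpenCV 4.12 (cv2) and the standard library are available. Lean on these libraries where they do the work, as an engineer would, in place of code of your own. Each camera call takes 0.05 s, during which the arm holds its last target.

## Working session

There is one attempt and no reset: what is moved stays moved. The work goes in short steps, Python scripts to look and compute and a tool call to move; the robot and the scene stay as the last step left them, time stands still between calls to the robot, and variables do not carry over. Pictures are saved under pics/ and viewed, and the job is handed in when it is done.

Besides the shell and the picture viewer there is one more tool, called as a command line: name --argument value ..., lists and objects as JSON in quotes. move_arm: Moves the arm, as the interface text tells. Its arguments: {"type":"object","properties":{"increments":{"type":"array","items":{"type":"object","properties":{"dx":{"type":"number"},"dy":{"type":"number"},"dz":{"type":"number"},"twist":{"type":"number"}}}},"jaw":{"type":"number"},"force":{"type":"number"}},"required":["increments"]}

```bash
ls; mkdir -p pics
cat > h.py <<'E'
import numpy as np, cv2
from rig import r
def w(p,xyz):
    T=np.array(p["camera_from_world"]); return np.linalg.inv(T)@np.r_[xyz,1]
def proj(p,X):
    T=np.array(p["camera_from_world"]); c=(T@np.r_[X,1])[:3]
    q,_=cv2.projectPoints(np.array([[c[0],-c[1],-c[2]]]),np.zeros(3),np.zeros(3),np.array(p["intrinsics"]),np.array(p["dist"],float))
    return q.ravel()
E
python3 - <<'E'
from h import *
s=r.sense(); print({k:np.round(v,3).tolist() for k,v in s.items()})
for n in ["scene","top","wrist"]:
    p=r.get_image(n); cv2.imwrite(f"pics/{n}0.png",p["image"])
    for o in ["case","catch1_grip","catch2_grip","catch1_fixed","catch2_fixed","post","gate_hinge","beaker"]:
        l=r.landmark_of(o,p)
        for d in l[:2]: print(n,o,round(d["confidence"],2),np.round(w(p,d["xyz"])[:3],4))
E
```

```text
pics
{'t': 0.0, 'qpos': [57.725, 30.277, 82.158, -0.002, 67.691, -10.228], 'qvel': [-0.004, -0.067, 0.018, 0.049, -0.027, -0.013], 'joint_torque': [-0.0, -44.005, -17.659, 0.063, 0.058, -0.0], 'eef_pos': [0.234, 0.579, 0.23], 'ee_rot': [[-0.927, 0.375, -0.001], [0.375, 0.927, -0.002], [0.0, -0.002, -1.0]], 'force': [-0.356, 0.102, 0.228], 'moment': [-0.027, -0.004, 0.04], 'finger_gap': 0.087}
scene case 0.64 [ 0.5644  0.1259 -0.003 ]
scene catch1_grip 0.91 [0.4813 0.1033 0.1208]
scene catch2_grip 0.59 [0.592  0.0917 0.1146]
scene catch1_fixed 0.55 [0.4672 0.1101 0.0878]
scene catch1_fixed 0.19 [0.6074 0.1646 0.0872]
scene catch2_fixed 0.61 [0.5808 0.0871 0.0944]
scene post 0.7 [ 0.444  -0.5101 -0.0025]
scene post 0.46 [0.5366 0.0465 0.0805]
scene gate_hinge 0.74 [ 0.5577 -0.2323  0.0009]
scene gate_hinge 0.57 [0.6595 0.0239 0.1299]
scene beaker 0.72 [ 0.5541 -0.2327  0.0007]
top case 0.56 [ 0.5681  0.1305 -0.0024]
top catch1_grip 0.61 [0.4766 0.1044 0.1237]
top catch2_grip 0.56 [0.5926 0.0882 0.1107]
top catch1_fixed 0.66 [0.4659 0.1028 0.0875]
top catch2_fixed 0.43 [0.5797 0.0884 0.0881]
top post 0.53 [0.4781 0.1049 0.1248]
top post 0.44 [0.5417 0.0409 0.0814]
top gate_hinge 0.64 [0.6612 0.0242 0.135 ]
top beaker 0.63 [0.5675 0.1295 0.0008]
top beaker 0.57 [ 0.557  -0.2336 -0.0007]
```

View pics/scene0.png

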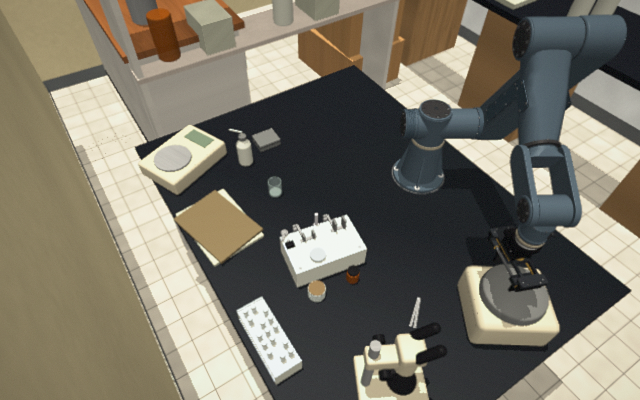

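View pics/top0.png

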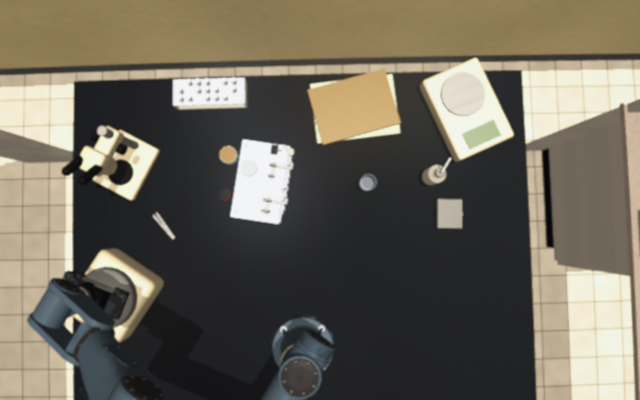

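The case is at about (0.566, 0.128) with yaw near -8.5°, and the gate faces world -y. The wash bottle, jar and dish stack are clear of the path. I'll move above the case for a closer look.

move_arm --increments '[{"dx":-0.2,"dy":-0.15,"dz":-0.1},{"dx":-0.45,"dy":-0.34,"dz":-0.2},{"dx":-0.7,"dy":-0.53,"dz":-0.3},{"dx":-1,"dy":-0.75,"dz":-0.4}]' --jaw 1

```text
validation failed for argument at $.in...
```

move_arm --increments '[{"dx":-0.25,"dy":-0.19},{"dx":-0.5,"dy":-0.38},{"dx":-0.75,"dy":-0.57},{"dx":-1,"dy":-0.75}]'

```text
validation failed for argument at $.in...
```

move_arm --increments '[{"dx":-0.2,"dy":-0.16,"twist":0.18},{"dx":-0.4,"dy":-0.32,"twist":0.36},{"dx":-0.6,"dy":-0.48,"twist":0.54},{"dx":-0.8,"dy":-0.64,"twist":0.72},{"dx":-1,"dy":-0.8,"twist":0.9},{"dx":-1,"dy":-0.8,"twist":1}]'

```text
validation failed for argument at $.in...
```

move_arm --increments '[{"twist":0.18},{"twist":0.36},{"twist":0.54},{"twist":0.7},{"twist":0.7},{"twist":0.7}]'

```text
validation failed for argument at $.in...
```

```bash
cat > look.py <<'E'
from h import *
import sys
tag=sys.argv[1]
s=r.sense(); print({k:np.round(s[k],3).tolist() for k in ["t","eef_pos","ee_rot","force","finger_gap","qpos"]})
for n in sys.argv[2].split(","):
    p=r.get_image(n); cv2.imwrite(f"pics/{n}{tag}.png",p["image"])
    for o in sys.argv[3].split(","):
        for d in r.landmark_of(o,p)[:2]: print(n,o,round(d["confidence"],2),np.round(w(p,d["xyz"])[:3],4))
E
python3 look.py 1 wrist,wrist,top,scene case,catch1_grip,catch2_grip,catch1_fixed,catch2_fixed,post,gate_hinge
```

```text
{'t': 1.35, 'eef_pos': [0.235, 0.579, 0.231], 'ee_rot': [[-0.927, 0.375, -0.0], [0.375, 0.927, -0.0], [0.0, -0.0, -1.0]], 'force': [-0.166, -0.189, 0.107], 'finger_gap': 0.087, 'qpos': [57.727, 30.223, 82.089, 0.003, 67.691, -10.226]}
top case 0.63 [0.5703 0.1285 0.001 ]
top case 0.52 [ 4.452e-01 -5.131e-01 -3.000e-04]
top catch1_grip 0.6 [0.4776 0.1034 0.123 ]
top catch2_grip 0.58 [0.5922 0.0904 0.1145]
top catch1_fixed 0.59 [0.469  0.1073 0.0877]
top catch2_fixed 0.4 [0.5806 0.0893 0.0909]
top post 0.4 [0.5412 0.0422 0.0813]
top gate_hinge 0.89 [0.6626 0.0243 0.1351]
scene case 0.81 [ 0.5637  0.1291 -0.0009]
scene case 0.16 [ 0.6608  0.2396 -0.0007]
scene catch1_grip 0.65 [0.4791 0.1057 0.1207]
scene catch1_grip 0.54 [ 0.5276  0.2536 -0.0026]
scene catch2_grip 0.93 [0.5942 0.0906 0.116 ]
scene catch1_fixed 0.66 [0.4668 0.1072 0.089 ]
scene catch2_fixed 0.51 [0.5788 0.0894 0.0892]
scene gate_hinge 0.89 [0.6562 0.0265 0.1291]
```

The calls were refused; perhaps every row needs all four keys.

move_arm --increments '[{"dx":-0.2,"dy":-0.15,"dz":-0.1,"twist":0},{"dx":-0.45,"dy":-0.34,"dz":-0.2,"twist":0},{"dx":-0.7,"dy":-0.53,"dz":-0.3,"twist":0},{"dx":-1,"dy":-0.75,"dz":-0.4,"twist":0}]' --jaw 1

```text
t: 3.35
eef_pos: [0.328, 0.4239, 0.2893]
ee_rot: [[-0.927, 0.374, 0.001], [0.374, 0.927, 0.0], [-0.001, 0.001, -1.0]]
force: [0.8, -0.3, -0.1]
finger_gap: 0.0871
```

move_arm --increments '[{"dx":-0.25,"dy":-0.19,"dz":0,"twist":0},{"dx":-0.5,"dy":-0.38,"dz":0,"twist":0},{"dx":-0.75,"dy":-0.57,"dz":0,"twist":0},{"dx":-1,"dy":-0.75,"dz":0,"twist":0}]'

```text
t: 3.75
eef_pos: [0.4249, 0.2628, 0.2889]
ee_rot: [[-0.927, 0.375, 0.001], [0.375, 0.927, 0.0], [-0.001, 0.001, -1.0]]
force: [1.0, 0.6, 0.7]
finger_gap: 0.0869
```

move_arm --increments '[{"dx":-0.2,"dy":-0.16,"dz":0,"twist":0.18},{"dx":-0.4,"dy":-0.32,"dz":0,"twist":0.36},{"dx":-0.6,"dy":-0.48,"dz":0,"twist":0.54},{"dx":-0.8,"dy":-0.64,"dz":0,"twist":0.72},{"dx":-1,"dy":-0.8,"dz":0,"twist":0.9},{"dx":-1,"dy":-0.8,"dz":0,"twist":1}]'

```text
t: 4.35
eef_pos: [0.5212, 0.0929, 0.2887]
ee_rot: [[-0.381, 0.924, 0.003], [0.924, 0.381, -0.002], [-0.003, 0.002, -1.0]]
force: [-0.3, -0.3, 0.3]
finger_gap: 0.0871
```

move_arm --increments '[{"dx":0,"dy":0,"dz":0,"twist":0.18},{"dx":0,"dy":0,"dz":0,"twist":0.36},{"dx":0,"dy":0,"dz":0,"twist":0.54},{"dx":0,"dy":0,"dz":0,"twist":0.7},{"dx":0,"dy":0,"dz":0,"twist":0.7}]'

```text
t: 4.85
eef_pos: [0.5182, 0.097, 0.2886]
ee_rot: [[0.148, 0.989, 0.0], [0.989, -0.148, -0.0], [0.0, 0.0, -1.0]]
force: [1.0, 0.1, -1.1]
finger_gap: 0.0866
```

```bash
python3 look.py 2 wrist case,catch1_grip,catch2_grip,catch1_fixed,catch2_fixed,post,gate_hinge
```

```text
{'t': 4.85, 'eef_pos': [0.518, 0.097, 0.289], 'ee_rot': [[0.148, 0.989, 0.0], [0.989, -0.148, -0.0], [0.0, 0.0, -1.0]], 'force': [1.011, 0.147, -1.101], 'finger_gap': 0.087, 'qpos': [-1.556, 18.755, 91.895, -0.0, 69.339, 6.982]}
wrist case 0.66 [0.5664 0.1217 0.0011]
wrist catch1_grip 0.67 [0.4798 0.105  0.1268]
wrist catch2_grip 0.63 [0.5962 0.0821 0.1125]
wrist catch1_fixed 0.92 [0.4678 0.1029 0.0954]
wrist catch2_fixed 0.92 [0.5829 0.0818 0.088 ]
wrist catch2_fixed 0.17 [0.4694 0.1035 0.0925]
wrist post 0.55 [0.542  0.0402 0.0751]
wrist gate_hinge 0.6 [0.658  0.0228 0.1293]
wrist gate_hinge 0.42 [0.5956 0.0835 0.1122]
```

View pics/wrist2.png

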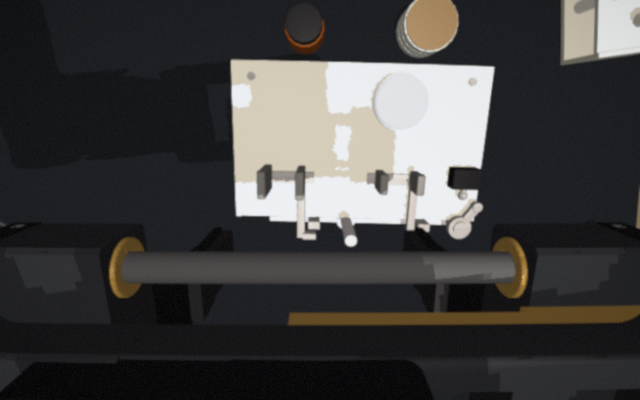

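The wrist picture shows the lid with its back edge from (232,60) to (493,67). The tall tabs are at (265,182) and (300,181), the short tabs at (381,181) and (417,183), and the post top at (350,240). I'll fit the case pose from these pixels.

Run:
```python
from h import *
p=r.get_image("wrist"); im=p["image"]
K=np.array(p["intrinsics"]);D=np.array(p["dist"],float);Ti=np.linalg.inv(np.array(p["camera_from_world"]))
def ray(u,v,z):
    x,y=cv2.undistortPoints(np.array([[[u,v]]],float),K,D).ravel()
    d=Ti[:3,:3]@np.array([x,-y,-1]);o=Ti[:3,3];return o+d*(z-o[2])/d[2]
for n,u,v,z in [("bl",232,60,.09),("br",493,67,.09),("fl",235,216,.09),("fr",483,225,.09),("posttop",350,240,.147)]:
    print(n,np.round(ray(u,v,z),4))
# model fit
from scipy.optimize import least_squares
L={}
for n,X in [("catch1_grip",(.479,.1045)),("catch2_grip",(.594,.088)),("gate_hinge",(.6595,.024)),("post",(.541,.042)),("case",(.566,.1275))]: print(n,X)
c=im[140:260,210:500]; cv2.imwrite("pics/crop2.png",cv2.resize(c,None,fx=2.7,fy=2.7,interpolation=cv2.INTER_CUBIC))
```

```text
bl [0.4529 0.2243 0.09  ]
br [0.7053 0.1807 0.09  ]
fl [0.4232 0.0681 0.09  ]
fr [0.6901 0.0177 0.09  ]
posttop [0.5408 0.0448 0.147 ]
catch1_grip (0.479, 0.1045)
catch2_grip (0.594, 0.088)
gate_hinge (0.6595, 0.024)
post (0.541, 0.042)
case (0.566, 0.1275)
```

View pics/crop2.png

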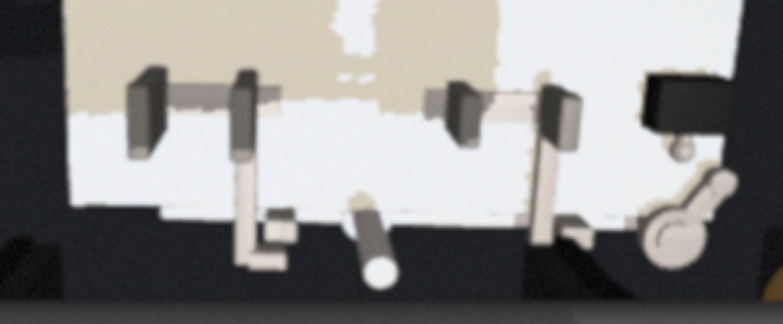

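Run:
```python
from h import *
p=r.get_image("wrist")
K=np.array(p["intrinsics"]);D=np.array(p["dist"],float);Ti=np.linalg.inv(np.array(p["camera_from_world"]))
print("cam",Ti[:3,3])
def ray(u,v,z):
    x,y=cv2.undistortPoints(np.array([[[u,v]]],float),K,D).ravel()
    d=Ti[:3,:3]@np.array([x,-y,-1]);o=Ti[:3,3];return o+d*(z-o[2])/d[2]
a=np.radians(-9.8);ex=np.array([np.cos(a),np.sin(a)]);ey=np.array([-ex[1],ex[0]])
for n,u,v,z in [("1fix",138,122,.14),("1sl",242,124,.14),("1fix_outer",127,122,.14),("1sl_outer",253,124,.14),("2fix",469,118,.124),("2sl",569,122,.124),("post",380,272,.147)]:
    P=ray(210+u/2.7,140+v/2.7,z); print(n,np.round(P,4),np.round([P[:2]@ex,P[:2]@ey],4))
for n,X in [("g1",(.4798,.105)),("g2",(.5942,.0875)),("f1",(.468,.104)),("f2",(.581,.086)),("hinge",(.659,.024))]: X=np.array(X);print(n,np.round([X@ex,X@ey],4))
s=r.sense()["eef_pos"];print("tcp",np.round([s[:2]@ex,s[:2]@ey],4), r.sense()["t"])
c1=proj(p,[.48,.104,.124]);c2=proj(p,[.594,.085,.114]);print(c1,c2)
```

```text
cam [0.52829991 0.16153897 0.44197469]
1fix [0.4678 0.1066 0.14  ] [0.4428 0.1847]
1sl [0.5023 0.1007 0.14  ] [0.4779 0.1848]
1fix_outer [0.4641 0.1071 0.14  ] [0.4391 0.1846]
1sl_outer [0.506  0.1002 0.14  ] [0.4816 0.1848]
2fix [0.5809 0.0878 0.124 ] [0.5575 0.1853]
2sl [0.616  0.0811 0.124 ] [0.5932 0.1847]
post [0.5414 0.0439 0.147 ] [0.526  0.1354]
g1 [0.4549 0.1851]
g2 [0.5706 0.1874]
f1 [0.4435 0.1821]
f2 [0.5579 0.1836]
hinge [0.6453 0.1358]
tcp [0.4941 0.1838] 5.35
[276.88943321 182.51517115] [395.29088472 182.44850438]
```

move_arm --increments '[{"dx":0.013,"dy":-0.15,"dz":0.1,"twist":0.029},{"dx":0.013,"dy":-0.26,"dz":0.35,"twist":0.029},{"dx":0.013,"dy":-0.26,"dz":0.6,"twist":0.029},{"dx":0.013,"dy":-0.26,"dz":0.7,"twist":0.029},{"dx":0.013,"dy":-0.26,"dz":0.7,"twist":0.029}]' --jaw 1 --force 20

```text
t: 5.85
eef_pos: [0.4781, 0.1047, 0.1814]
ee_rot: [[0.171, 0.985, -0.006], [0.985, -0.171, 0.0], [-0.001, -0.006, -1.0]]
force: [0.1, -0.4, -0.7]
finger_gap: 0.0869
```

```bash
cat > st.py <<'E'
from h import *
a=np.radians(-9.8);ex=np.array([np.cos(a),np.sin(a)]);ey=np.array([-ex[1],ex[0]])
s=r.sense();e=np.array(s["eef_pos"]);R=np.array(s["ee_rot"])
print("t",round(s["t"],2),"case",np.round([e[:2]@ex,e[:2]@ey,e[2]],4),"yaw",np.degrees(np.arctan2(R[1,1],R[0,1])).round(2),"F",np.round(s["force"],1),"gap",round(s["finger_gap"],4))
E
python3 st.py; python3 look.py 3 wrist catch1_grip,catch1_fixed
```

```text
t 5.85 case [0.4533 0.1846 0.1814] yaw -9.84 F [ 0.1 -0.4 -0.7] gap 0.0869
{'t': 5.85, 'eef_pos': [0.478, 0.105, 0.181], 'ee_rot': [[0.171, 0.985, -0.006], [0.985, -0.171, 0.0], [-0.001, -0.006, -1.0]], 'force': [0.063, -0.441, -0.656], 'finger_gap': 0.087, 'qpos': [-0.753, 24.179, 103.977, -0.002, 52.165, 9.09]}
wrist catch1_grip 0.88 [0.4799 0.1049 0.126 ]
wrist catch1_fixed 0.98 [0.4699 0.1037 0.089 ]
```

View pics/wrist3.png

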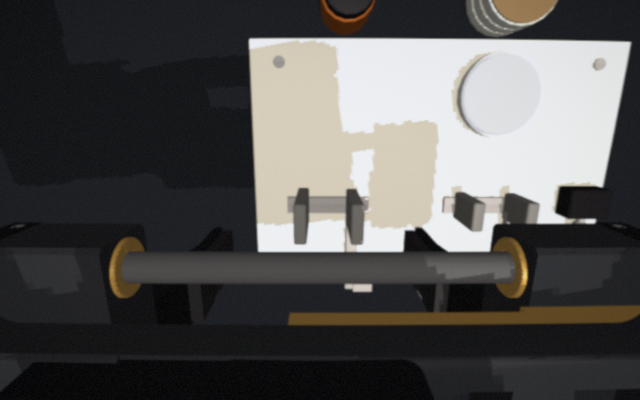

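The tall tabs at (302,215) and (355,215) sit between the fingers at about (215,260) and (425,260). I'll descend.

move_arm --increments '[{"dx":0,"dy":0.01,"dz":0.15,"twist":0},{"dx":0,"dy":0.01,"dz":0.3,"twist":0},{"dx":0,"dy":0.01,"dz":0.45,"twist":0},{"dx":0,"dy":0.01,"dz":0.45,"twist":0},{"dx":0,"dy":0.01,"dz":0.45,"twist":0}]'

```text
t: 6.5
eef_pos: [0.4824, 0.1045, 0.117]
ee_rot: [[0.171, 0.985, 0.002], [0.985, -0.171, -0.0], [0.0, 0.002, -1.0]]
force: [0.8, 0.7, -0.0]
finger_gap: 0.0872
```

```bash
python3 st.py
```

```text
t 6.5 case [0.4575 0.185  0.117 ] yaw -9.85 F [ 0.8  0.7 -0. ] gap 0.0872
```

move_arm --increments '[{"dx":0,"dy":-0.017,"dz":0.02,"twist":0},{"dx":0,"dy":-0.017,"dz":0.02,"twist":0}]'

```text
t: 6.7
eef_pos: [0.4791, 0.105, 0.114]
ee_rot: [[0.171, 0.985, 0.001], [0.985, -0.171, -0.0], [0.0, 0.001, -1.0]]
force: [0.5, 0.0, 0.0]
finger_gap: 0.0873
```

move_arm --increments '[{"dx":0,"dy":0,"dz":0,"twist":0},{"dx":0,"dy":0,"dz":0,"twist":0},{"dx":0,"dy":0,"dz":0,"twist":0},{"dx":0,"dy":0,"dz":0,"twist":0},{"dx":0,"dy":0,"dz":0,"twist":0}]' --jaw -0.5 --force 25

```text
t: 7.2
eef_pos: [0.4789, 0.1049, 0.113]
ee_rot: [[0.171, 0.985, 0.0], [0.985, -0.171, -0.0], [-0.0, 0.0, -1.0]]
force: [0.4, -0.1, 0.1]
finger_gap: 0.0551
```

```bash
python3 st.py
```

```text
t 7.2 case [0.4541 0.1849 0.113 ] yaw -9.85 F [ 0.4 -0.1  0.1] gap 0.0551
```

move_arm --increments '[{"dx":0,"dy":0,"dz":0,"twist":0},{"dx":0,"dy":0,"dz":0,"twist":0},{"dx":0,"dy":0,"dz":0,"twist":0},{"dx":0,"dy":0,"dz":0,"twist":0},{"dx":0,"dy":0,"dz":0,"twist":0},{"dx":0,"dy":0,"dz":0,"twist":0}]'

```text
t: 7.8
eef_pos: [0.4782, 0.1051, 0.1131]
ee_rot: [[0.171, 0.985, -0.001], [0.985, -0.171, 0.0], [0.0, -0.001, -1.0]]
force: [0.0, -0.0, 3.1]
finger_gap: 0.0317
```

```bash
python3 st.py
```

```text
t 7.8 case [0.4534 0.1849 0.1131] yaw -9.85 F [ 0.  -0.   3.1] gap 0.0317
```

Gap is 31.7 mm, so the tall catch is fully squeezed. I'll open, lift and go to the short catch.

move_arm --increments '[{"dx":0,"dy":0,"dz":0,"twist":0},{"dx":0,"dy":0,"dz":0,"twist":0},{"dx":0,"dy":0,"dz":0,"twist":0},{"dx":0,"dy":0,"dz":-0.2,"twist":0},{"dx":0,"dy":0,"dz":-0.4,"twist":0},{"dx":0,"dy":0.2,"dz":-0.4,"twist":0},{"dx":0,"dy":0.5,"dz":-0.4,"twist":0},{"dx":0,"dy":0.765,"dz":-0.4,"twist":0},{"dx":0,"dy":0.765,"dz":-0.4,"twist":0},{"dx":0,"dy":0.765,"dz":-0.4,"twist":0}]' --jaw 1

```text
t: 8.8
eef_pos: [0.5917, 0.085, 0.1722]
ee_rot: [[0.172, 0.985, -0.002], [0.985, -0.172, 0.0], [-0.0, -0.002, -1.0]]
force: [-1.0, -0.7, -0.1]
finger_gap: 0.0866
```

```bash
python3 st.py; python3 look.py 4 wrist catch2_grip,catch2_fixed,catch1_fixed
```

```text
t 8.8 case [0.5686 0.1845 0.1722] yaw -9.89 F [-1.  -0.7 -0.1] gap 0.0866
{'t': 8.8, 'eef_pos': [0.592, 0.085, 0.172], 'ee_rot': [[0.172, 0.985, -0.002], [0.985, -0.172, 0.0], [-0.0, -0.002, -1.0]], 'force': [-1.016, -0.726, -0.089], 'finger_gap': 0.087, 'qpos': [-2.529, 32.228, 89.27, 0.001, 58.618, 7.356]}
wrist catch2_grip 0.68 [0.5938 0.0832 0.1086]
wrist catch2_fixed 0.67 [0.5802 0.0839 0.0902]
wrist catch2_fixed 0.51 [ 0.5252  0.2554 -0.0011]
wrist catch1_fixed 0.87 [0.4696 0.1025 0.0922]
```

View pics/wrist4.png

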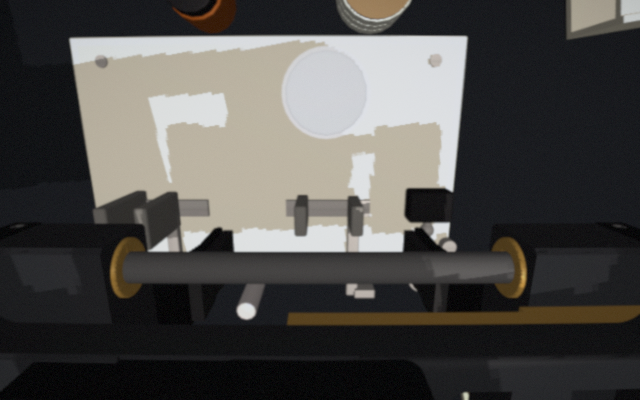

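A black block on the lid at (405–452, 188–222) may lie under the right finger. I'll triangulate it from the two wrist pictures.

Run:
```python
from h import *
im=cv2.imread("pics/wrist4.png")
cv2.imwrite("pics/crop4.png",cv2.resize(im[170:320,280:480],None,fx=4,fy=4,interpolation=cv2.INTER_CUBIC))
im=cv2.imread("pics/wrist3.png")
cv2.imwrite("pics/crop3.png",cv2.resize(im[170:260,430:630],None,fx=4,fy=4,interpolation=cv2.INTER_CUBIC))
```

```text
(no output)
```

View pics/crop4.png

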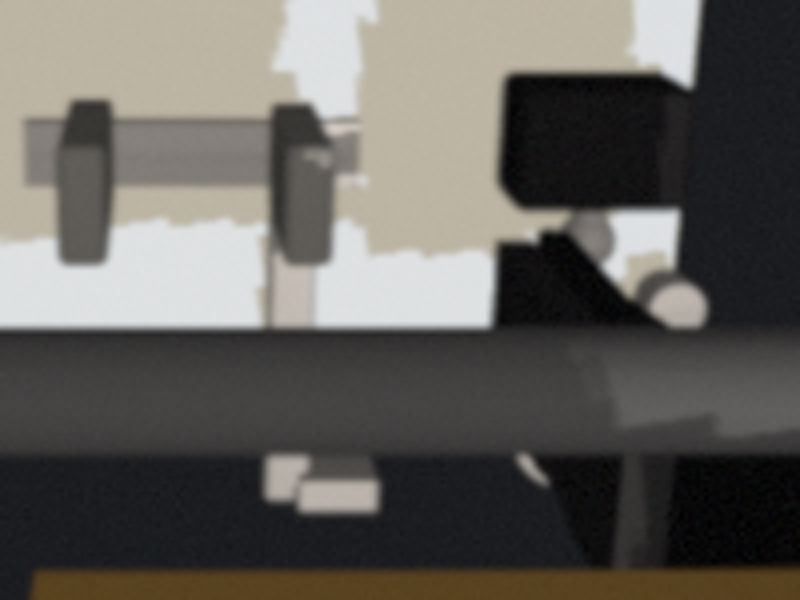

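View pics/crop3.png

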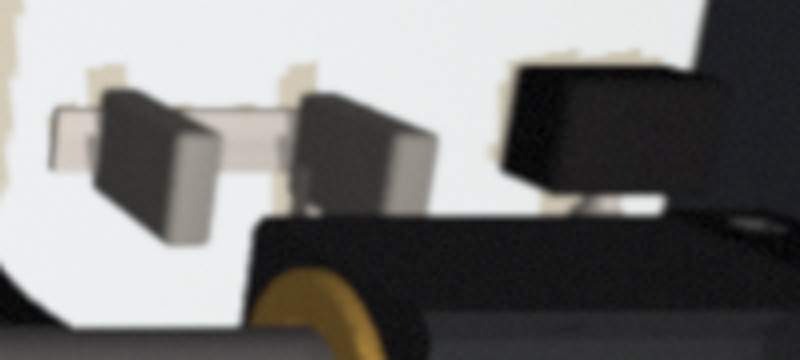

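```bash
python3 - <<'E'
from h import *
p=r.get_image("wrist")
K=np.array(p["intrinsics"]);D=np.array(p["dist"],float);Ti=np.linalg.inv(np.array(p["camera_from_world"]))
def ray(u,v,z):
    x,y=cv2.undistortPoints(np.array([[[u,v]]],float),K,D).ravel()
    d=Ti[:3,:3]@np.array([x,-y,-1]);o=Ti[:3,3];return o+d*(z-o[2])/d[2]
a=np.radians(-9.8);ex=np.array([np.cos(a),np.sin(a)]);ey=np.array([-ex[1],ex[0]])
print("cam",np.round([Ti[:2,3]@ex,Ti[:2,3]@ey,Ti[2,3]],4))
for n,u,v,z in [("boxBL",500,80,.09),("boxFLbase",500,185,.09),("boxFLtop",520,208,.11),("boxFLtop",520,208,.12),("boxFRtop",685,208,.11),("rt",655,100,.11),("2fixtop",85,200,.124),("2sltop",310,205,.124),("2fix outer",60,205,.124),("2sl outer",332,205,.124)]:
    P=ray(280+u/4,170+v/4,z);print(n,z,np.round([P[:2]@ex,P[:2]@ey],4))
E
python3 st.py
```

```text
cam [0.5678 0.2502 0.3261]
boxBL 0.09 [0.6294 0.1972]
boxFLbase 0.09 [0.6307 0.1776]
boxFLtop 0.11 [0.629  0.1797]
boxFLtop 0.12 [0.6261 0.183 ]
boxFRtop 0.11 [0.6567 0.1797]
rt 0.11 [0.65   0.1983]
2fixtop 0.124 [0.5569 0.1856]
2sltop 0.124 [0.5921 0.1848]
2fix outer 0.124 [0.553  0.1848]
2sl outer 0.124 [0.5955 0.1848]
t 9.05 case [0.5673 0.1849 0.1729] yaw -9.82 F [ 0.4 -0.1 -0. ] gap 0.0869
```

move_arm --increments '[{"dx":0,"dy":0.007,"dz":0,"twist":0},{"dx":0,"dy":0.007,"dz":0,"twist":0},{"dx":0,"dy":0.007,"dz":0.1,"twist":0},{"dx":0,"dy":0.007,"dz":0.2,"twist":0},{"dx":0,"dy":0.007,"dz":0.3,"twist":0},{"dx":0,"dy":0.007,"dz":0.3,"twist":0}]' --jaw 0.63

```text
t: 9.65
eef_pos: [0.5913, 0.0852, 0.1262]
ee_rot: [[0.171, 0.985, -0.004], [0.985, -0.171, 0.0], [-0.001, -0.004, -1.0]]
force: [-0.5, 0.4, 0.4]
finger_gap: 0.0711
```

```bash
python3 st.py
```

```text
t 9.65 case [0.5682 0.1846 0.1262] yaw -9.85 F [-0.5  0.4  0.4] gap 0.0711
```

move_arm --increments '[{"dx":0,"dy":0,"dz":0.07,"twist":0},{"dx":0,"dy":0,"dz":0.13,"twist":0},{"dx":0,"dy":0,"dz":0.13,"twist":0},{"dx":0,"dy":0,"dz":0.13,"twist":0}]'

```text
t: 10.05
eef_pos: [0.593, 0.0851, 0.1085]
ee_rot: [[0.171, 0.985, -0.0], [0.985, -0.171, 0.0], [-0.0, -0.0, -1.0]]
force: [-1.1, -1.7, -0.1]
finger_gap: 0.0711
```

```bash
python3 st.py
```

```text
t 10.05 case [0.5698 0.1848 0.1085] yaw -9.85 F [-1.1 -1.7 -0.1] gap 0.0711
```

move_arm --increments '[{"dx":0,"dy":-0.007,"dz":0.02,"twist":0},{"dx":0,"dy":-0.007,"dz":0.02,"twist":0},{"dx":0,"dy":-0.007,"dz":0.02,"twist":0}]'

```text
t: 10.35
eef_pos: [0.592, 0.0853, 0.1057]
ee_rot: [[0.171, 0.985, 0.0], [0.985, -0.171, -0.0], [0.0, 0.0, -1.0]]
force: [0.3, -0.1, 0.4]
finger_gap: 0.071
```

move_arm --increments '[{"dx":0,"dy":0,"dz":0,"twist":0},{"dx":0,"dy":0,"dz":0,"twist":0},{"dx":0,"dy":0,"dz":0,"twist":0},{"dx":0,"dy":0,"dz":0,"twist":0},{"dx":0,"dy":0,"dz":0,"twist":0},{"dx":0,"dy":0,"dz":0,"twist":0},{"dx":0,"dy":0,"dz":0,"twist":0},{"dx":0,"dy":0,"dz":0,"twist":0},{"dx":0,"dy":0,"dz":0,"twist":0},{"dx":0,"dy":0,"dz":0,"twist":0}]' --jaw -0.5 --force 25

```text
t: 11.35
eef_pos: [0.5926, 0.0852, 0.1058]
ee_rot: [[0.171, 0.985, 0.001], [0.985, -0.171, -0.0], [0.0, 0.001, -1.0]]
force: [3.3, -0.7, 0.4]
finger_gap: 0.0316
```

```bash
python3 st.py
```

```text
t 11.35 case [0.5694 0.1848 0.1058] yaw -9.86 F [ 3.3 -0.7  0.4] gap 0.0316
```

Both catches were squeezed to about 32 mm. Now I'll release, lift and move to the post.

move_arm --increments '[{"dx":0,"dy":0,"dz":0,"twist":0},{"dx":0,"dy":0,"dz":0,"twist":0},{"dx":0,"dy":0,"dz":0,"twist":0},{"dx":0,"dy":0,"dz":-0.2,"twist":0},{"dx":0,"dy":0,"dz":-0.5,"twist":0},{"dx":-0.12,"dy":-0.14,"dz":-0.6,"twist":0},{"dx":-0.33,"dy":-0.29,"dz":-0.6,"twist":0},{"dx":-0.33,"dy":-0.29,"dz":-0.6,"twist":0},{"dx":-0.33,"dy":-0.29,"dz":-0.6,"twist":0}]' --jaw 0.4

```text
t: 12.25
eef_pos: [0.5394, 0.0439, 0.1954]
ee_rot: [[0.172, 0.985, -0.002], [0.985, -0.172, 0.001], [0.0, -0.002, -1.0]]
force: [0.4, -0.3, 0.2]
finger_gap: 0.061
```

```bash
python3 st.py; python3 look.py 5 wrist,top post,gate_hinge; python3 st.py
```

```text
t 12.25 case [0.5241 0.135  0.1954] yaw -9.93 F [ 0.4 -0.3  0.2] gap 0.061
{'t': 12.25, 'eef_pos': [0.539, 0.044, 0.195], 'ee_rot': [[0.172, 0.985, -0.002], [0.985, -0.172, 0.001], [0.0, -0.002, -1.0]], 'force': [0.406, -0.298, 0.216], 'finger_gap': 0.061, 'qpos': [-7.199, 26.488, 96.213, 0.028, 57.41, 2.714]}
wrist post 0.9 [0.5408 0.0462 0.073 ]
wrist gate_hinge 0.82 [0.6594 0.0221 0.1285]
wrist gate_hinge 0.53 [0.5917 0.0859 0.1119]
top gate_hinge 0.89 [0.6634 0.0276 0.1343]
t 12.55 case [0.5256 0.1359 0.1951] yaw -9.81 F [-1.1  0.4 -0.1] gap 0.0609
```

View pics/wrist5.png

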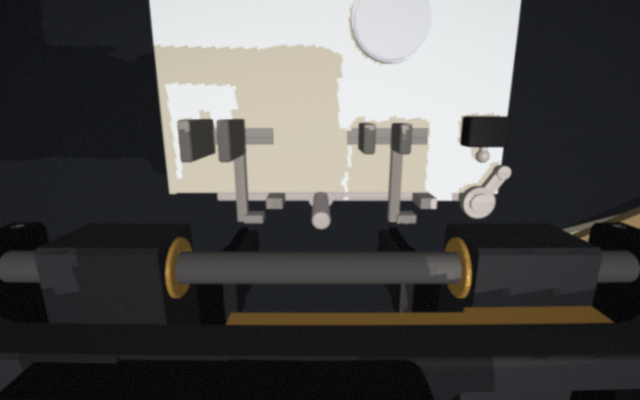

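Both catches are squeezed: the tab pairs are close together at (196,140)/(232,140) and (368,138)/(402,138), and the hooks sit left of the lugs. The post top at (321,218) is between the fingers. I'll descend and grip it.

move_arm --increments '[{"dx":0,"dy":0,"dz":0.17,"twist":0},{"dx":0,"dy":0,"dz":0.34,"twist":0},{"dx":0,"dy":0,"dz":0.5,"twist":0},{"dx":0,"dy":0,"dz":0.5,"twist":0},{"dx":0,"dy":0,"dz":0.5,"twist":0}]'

```text
t: 13.05
eef_pos: [0.5407, 0.0442, 0.1203]
ee_rot: [[0.171, 0.985, -0.001], [0.985, -0.171, 0.0], [-0.0, -0.001, -1.0]]
force: [0.1, -0.8, 0.2]
finger_gap: 0.0607
```

move_arm --increments '[{"dx":0,"dy":0,"dz":0,"twist":0},{"dx":0,"dy":0,"dz":0,"twist":0},{"dx":0,"dy":0,"dz":0,"twist":0},{"dx":0,"dy":0,"dz":0,"twist":0},{"dx":0,"dy":0,"dz":0,"twist":0},{"dx":0,"dy":0,"dz":0,"twist":0},{"dx":0,"dy":0,"dz":0,"twist":0},{"dx":0,"dy":0,"dz":0,"twist":0},{"dx":0,"dy":0,"dz":0,"twist":0},{"dx":0,"dy":0,"dz":0,"twist":0}]' --jaw -1 --force 35

```text
t: 14.05
eef_pos: [0.5409, 0.0439, 0.1206]
ee_rot: [[0.171, 0.985, 0.0], [0.985, -0.171, -0.0], [0.0, 0.0, -1.0]]
force: [0.0, -0.2, 0.2]
finger_gap: 0.0111
```

```bash
python3 st.py
```

```text
t 14.05 case [0.5255 0.1353 0.1206] yaw -9.86 F [ 0.  -0.2  0.2] gap 0.0111
```

move_arm --increments '[{"dx":-0.04,"dy":0.001,"dz":0,"twist":0},{"dx":-0.08,"dy":0.004,"dz":0,"twist":0},{"dx":-0.12,"dy":0.009,"dz":0,"twist":0},{"dx":-0.159,"dy":0.016,"dz":0,"twist":0},{"dx":-0.198,"dy":0.025,"dz":0,"twist":0},{"dx":-0.236,"dy":0.036,"dz":0,"twist":0},{"dx":-0.236,"dy":0.036,"dz":0,"twist":0}]'

```text
t: 14.75
eef_pos: [0.5397, 0.0072, 0.1206]
ee_rot: [[0.172, 0.985, -0.001], [0.985, -0.172, -0.0], [-0.0, -0.001, -1.0]]
force: [0.0, 2.6, 2.1]
finger_gap: 0.0111
```

```bash
python3 st.py;python3 look.py 6 wrist post; python3 st.py
```

```text
t 14.75 case [0.5306 0.099  0.1206] yaw -9.9 F [0.  2.6 2.1] gap 0.0111
{'t': 14.75, 'eef_pos': [0.54, 0.007, 0.121], 'ee_rot': [[0.172, 0.985, -0.001], [0.985, -0.172, -0.0], [-0.0, -0.001, -1.0]], 'force': [0.048, 2.603, 2.113], 'finger_gap': 0.011, 'qpos': [-11.089, 32.851, 100.021, -0.035, 47.16, -1.169]}
wrist post 0.6 [0.5365 0.0068 0.0771]
t 14.85 case [0.5305 0.0995 0.1206] yaw -9.88 F [-0.4  3.7  1.8] gap 0.0109
```

View pics/wrist6.png

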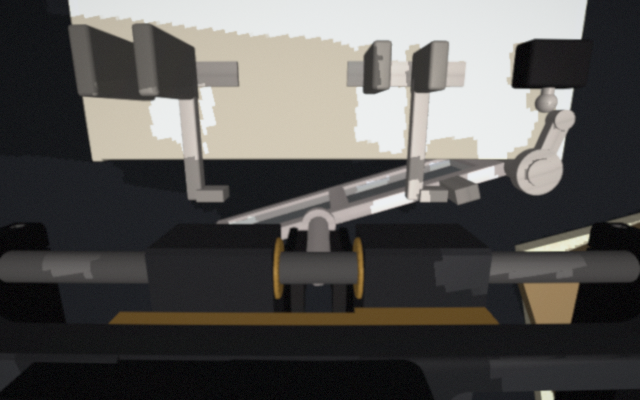

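The gate is swinging free of both hooks: it is slanted from (540,170) to (220,225), with the post in the fingers. I'll go on past the click stop.

move_arm --increments '[{"dx":-0.045,"dy":0.016,"dz":0,"twist":0},{"dx":-0.09,"dy":0.034,"dz":0,"twist":0},{"dx":-0.133,"dy":0.055,"dz":0,"twist":0},{"dx":-0.175,"dy":0.078,"dz":0,"twist":0},{"dx":-0.215,"dy":0.104,"dz":0,"twist":0},{"dx":-0.254,"dy":0.132,"dz":0,"twist":0},{"dx":-0.291,"dy":0.163,"dz":0,"twist":0},{"dx":-0.326,"dy":0.196,"dz":0,"twist":0},{"dx":-0.359,"dy":0.23,"dz":0,"twist":0},{"dx":-0.39,"dy":0.267,"dz":0,"twist":0}]'

```text
t: 15.85
eef_pos: [0.5655, -0.0574, 0.1204]
ee_rot: [[0.169, 0.985, -0.009], [0.986, -0.169, -0.001], [-0.002, -0.009, -1.0]]
force: [-7.5, 0.0, 8.9]
finger_gap: 0.0109
```

```bash
python3 st.py
```

```text
t 15.85 case [0.567  0.0397 0.1204] yaw -9.76 F [-7.5  0.   8.9] gap 0.0109
```

move_arm --increments '[{"dx":-0.023,"dy":0.032,"dz":0,"twist":0},{"dx":-0.047,"dy":0.065,"dz":0,"twist":0},{"dx":-0.067,"dy":0.099,"dz":0,"twist":0},{"dx":-0.086,"dy":0.134,"dz":0,"twist":0},{"dx":-0.103,"dy":0.17,"dz":0,"twist":0},{"dx":-0.119,"dy":0.207,"dz":0,"twist":0},{"dx":-0.132,"dy":0.245,"dz":0,"twist":0},{"dx":-0.144,"dy":0.283,"dz":0,"twist":0},{"dx":-0.159,"dy":0.346,"dz":0,"twist":0},{"dx":-0.167,"dy":0.393,"dz":0,"twist":0}]'

```text
t: 16.85
eef_pos: [0.6198, -0.0952, 0.1205]
ee_rot: [[0.17, 0.985, -0.008], [0.985, -0.17, -0.005], [-0.007, -0.007, -1.0]]
force: [-7.8, -6.0, 6.2]
finger_gap: 0.0112
```

move_arm --increments '[{"dx":0,"dy":0,"dz":0,"twist":0},{"dx":0,"dy":0,"dz":0,"twist":0},{"dx":0,"dy":0,"dz":0,"twist":0},{"dx":0,"dy":0,"dz":0,"twist":0}]'

```text
t: 17.25
eef_pos: [0.6208, -0.0953, 0.1205]
ee_rot: [[0.17, 0.985, -0.005], [0.985, -0.17, -0.006], [-0.007, -0.004, -1.0]]
force: [-5.1, -7.0, 3.9]
finger_gap: 0.0107
```

```bash
python3 st.py;python3 look.py 7 wrist,top,scene post,gate_hinge,beaker; python3 st.py
```

```text
t 17.25 case [0.628  0.0117 0.1205] yaw -9.8 F [-5.1 -7.   3.9] gap 0.0107
{'t': 17.25, 'eef_pos': [0.621, -0.095, 0.121], 'ee_rot': [[0.17, 0.985, -0.005], [0.985, -0.17, -0.006], [-0.007, -0.004, -1.0]], 'force': [-5.059, -7.049, 3.935], 'finger_gap': 0.011, 'qpos': [-18.708, 38.246, 86.729, -0.508, 55.212, -8.621]}
wrist post 0.73 [ 0.6187 -0.0924  0.0746]
top gate_hinge 0.8 [0.6591 0.0258 0.1355]
top beaker 0.74 [ 0.5551 -0.2335  0.0026]
scene post 0.37 [ 0.6217 -0.0866  0.0781]
scene gate_hinge 0.81 [0.6568 0.0264 0.1288]
t 17.85 case [0.6279 0.0117 0.1205] yaw -9.8 F [-5.1 -6.8  4.4] gap 0.011
```

View pics/wrist7.png

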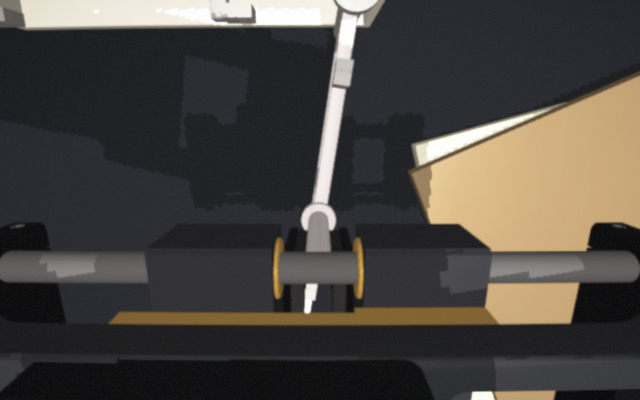

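View pics/scene7.png

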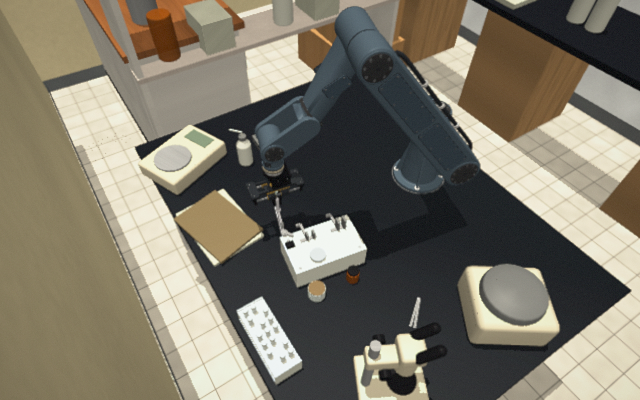

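View pics/top7.png

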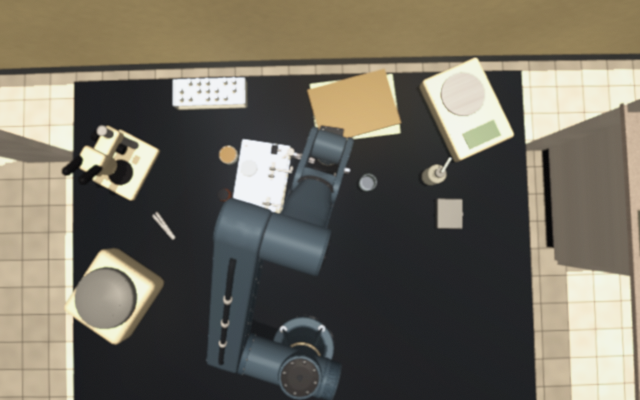

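The gate stands at about 1.43 rad (line from (352,5) to (308,310)) and the beaker hasn't moved. A few mm more gives margin and eases the radial load.

move_arm --increments '[{"dx":-0.01,"dy":0.01,"dz":0,"twist":0},{"dx":-0.02,"dy":0.025,"dz":0,"twist":0},{"dx":-0.02,"dy":0.025,"dz":0,"twist":0},{"dx":-0.02,"dy":0.025,"dz":0,"twist":0},{"dx":-0.02,"dy":0.025,"dz":0,"twist":0}]'

```text
t: 18.35
eef_pos: [0.624, -0.0964, 0.1205]
ee_rot: [[0.17, 0.985, -0.005], [0.985, -0.17, -0.002], [-0.003, -0.005, -1.0]]
force: [-4.7, -0.8, 5.6]
finger_gap: 0.0111
```

```bash
python3 st.py;python3 look.py 8 wrist,top,scene gate_hinge,beaker,jar; python3 st.py
```

```text
t 18.35 case [0.6313 0.0112 0.1205] yaw -9.8 F [-4.7 -0.8  5.6] gap 0.0111
{'t': 18.35, 'eef_pos': [0.624, -0.096, 0.12], 'ee_rot': [[0.17, 0.985, -0.005], [0.985, -0.17, -0.002], [-0.003, -0.005, -1.0]], 'force': [-4.665, -0.756, 5.576], 'finger_gap': 0.011, 'qpos': [-18.81, 38.472, 86.191, -0.25, 55.594, -8.864]}
top gate_hinge 0.64 [0.6631 0.0259 0.1349]
top gate_hinge 0.64 [ 0.4223  0.4691 -0.0008]
top beaker 0.56 [ 0.4482 -0.5106  0.0014]
top beaker 0.48 [ 0.5602 -0.2313  0.    ]
top jar 0.59 [ 0.5267  0.2571 -0.0021]
top jar 0.17 [0.6612 0.0237 0.1329]
scene gate_hinge 0.58 [0.6596 0.0268 0.1268]
scene jar 0.65 [ 0.5274  0.2556 -0.0024]
t 18.95 case [0.6313 0.0112 0.1205] yaw -9.8 F [-3.8 -0.7  4.7] gap 0.0111
```

View pics/wrist8.png

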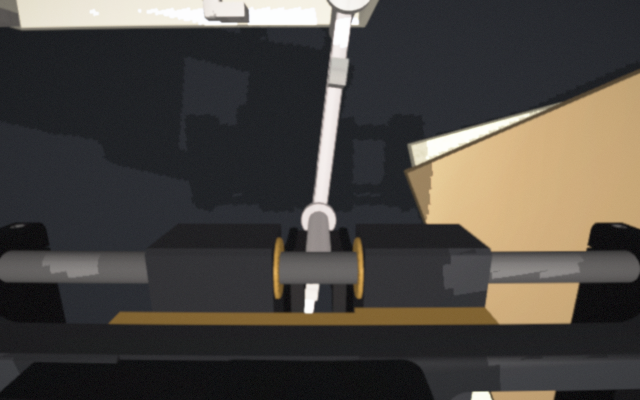

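```bash
python3 -c "
from h import *
print(r.sign_off())"; python3 st.py
```

```text
the job is handed in; nothing more can be done
None
the job is handed in; nothing more can be done
```

I squeezed the tall catch, then the short one, between both fingers. I then swung the gate by its post past the click stop and handed the job in at about 19 s, still holding the gate open.

- **Catches:** the fingers closed to 31.7 mm on the tall catch and 31.6 mm on the short one, against 32 mm for fully squeezed. The wrist picture then showed both hooks clear of their lugs.
- **Gate:** it stands at about 1.45 rad by my estimate. The post is gripped with a set force of 35 N (gap 11 mm). The tool force was steady at about 4 N along the bench and 5 N upward.
- **Surroundings:** the beaker and jar were still where I first found them, within the networks' error, and the other things looked unmoved in the top and scene pictures. The largest tool force I read was about 12 N.
- **Disagreements:** the post came out about 125 mm from my estimated hinge axis, not 120 mm, so the hinge is probably a few mm off. I moved out to ease the side force this caused. The networks also gave some wrong matches, such as a second "beaker" elsewhere, which I ignored. My first four move calls were refused, because each row apparently needs all four numbers.

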